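Line up sample jars in the analyser feed lane

TASK

Load the feed lane: slide the blue-capped reference jar along the bench in through the green flared mouth first, then the two white-capped jars behind it, so that all three stand upright in single file between the rails, pushed up together against the end stop. Then push the orange gate fully shut behind them. Push the jars without lifting or tipping them, and leave the red-capped jar and everything else on the bench where it is.

Things in the scene. Friction and masses are not known exactly. Their poses are not given: they have to be found in the camera images.
- lane: fixed feed lane on the bench. Origin on its centre line at the gate line, bench height; x = feed direction, y left of it, z up. Two aluminium rails 22 mm high, 8 mm thick, inner faces at y = -27.5 and +27.5 mm, run from x = 8 mm to the end stop at x = 162 mm. The jars slide on the bench itself (lane floor flush). Three jars take 150 of the 159 mm between stop and shut gate.
- lane_mouth (a point): centre of the entrance between the outer ends of the green guide plates, bench height, at lane x = -57 mm. The plates (22 mm high) narrow from 100 mm apart here to 55 mm apart at lane x = -8 mm.
- lane_stop (a point): foot of the end stop's face on the lane's centre line, at lane x = 162 mm. The stop is aluminium, 50 mm high; a white sensor box 55 mm high behind it reaches lane x = 217 mm.
- gate (a joint): orange sliding gate, a plate 6 mm thick (x = -3 to +3 mm of the lane) and 28 mm high that slides across the lane along its y axis: 0 = open, retracted on the lane's -y side; 0.070 m = fully shut across the lane. Light friction, stays where it is left. It starts between 0 and 0.02.
- gate_knob (a point): top centre of the gate's black upright knob, 18 mm diameter, from 30 to 70 mm above the bench (below it the orange 14 mm x 16 mm foot of the gate). It lies on the lane's x = 0 line at lane y = -120 mm + joint value, i.e. -50 mm when shut.
- jar_blue: amber sample jar with a blue screw cap, upright and loose on the bench; body 50 mm diameter and 44 mm high, cap 46 mm diameter, 62 mm high in all, about 0.12 kg. Origin: centre of its underside; z up. The reference jar.
- jar_white1: amber sample jar with a white screw cap, upright and loose on the bench; body 50 mm diameter and 44 mm high, cap 46 mm diameter, 62 mm high in all, about 0.12 kg. Origin: centre of its underside; z up.
- jar_white2: amber sample jar with a white screw cap, upright and loose on the bench; body 50 mm diameter and 44 mm high, cap 46 mm diameter, 62 mm high in all, about 0.12 kg. Origin: centre of its underside; z up.
- jar_red: amber sample jar with a red screw cap, upright and loose on the bench; body 50 mm diameter and 44 mm high, cap 46 mm diameter, 62 mm high in all, about 0.12 kg. Origin: centre of its underside; z up. Not to be loaded.
- spare_cap: bystander: loose white screw cap, 46 mm diameter, 16 mm high, loose on the bench. Origin at its underside.
- scoop: bystander: lab scoop, black handle and steel spoon, 140 mm long, lying flat, loose on the bench. Origin at its underside.
- reagent: bystander: tall amber reagent bottle, 70 mm diameter, 150 mm high, loose on the bench. Origin at its underside.
- beaker: bystander: clear beaker, 72 mm diameter, 90 mm high, loose on the bench. Origin at its underside.
Things that resemble listed ones, but are neither listed nor needed, are in the scene too. What is shaped like the jar_white1 but yellow is not meant.

How it is judged:
By the outcome, as a careful person would: the job done as asked, in the order asked, and still so for the second after the job is handed in, with the robot touching nothing.
It also fails if it takes over 72 s, if anything falls off the work surface, if the arm or the gripper's body presses on something with over 40 N, if the wrist force passes 120 N, or if a joint passes its speed limit or range.

ROBOT

A 6-joint arm with a two-finger parallel gripper is mounted at the origin on the work surface. World frame = base frame: x ahead of the robot, y to its left, z up, the work surface at z = 0. Lengths are in mm, angles in rad, forces in N, time in s.
With the tool pointing down it reaches from about 375 to 975 mm from the base axis. Payload 3.8 kg.
Tool frame: the origin (TCP) lies midway between the tips of the shut fingers; the grasp point (between the pads) lies 19 mm behind it (arm.grip_depth is the distance from the TCP to the grasp point, in mm); z points along the fingers, y is the line along which they close (so a half turn about z gives the same grasp; the last joint's range is limited). The gripper opens to 88 mm and grips with 3 to 60 N. Pads are 18 mm wide; open, the fingers measure 123 mm over their backs; the gripper's body (75 mm by 187 mm) begins 45 mm behind the grasp point.
Start: joints at [-1.262, 0.264, 1.604, -0, 1.274, -0.037], TCP at [228.785, -635.04, 238.706] pointing down, gripper open.
Joint ranges: [-2.63, 2.63], [-0.94, 2.18], [0.31, 2.57], [-1.31, 4.45], [0, 2.66], [-2.55, 2.55]. Speed limits (rad/s): [2.57, 2.57, 3.14, 3.14, 3.14, 3.14].

INTERFACE

Orientations are given as a unit quaternion [x, y, z, w].
In Python, from plant import observe, camera, camera_model, arm gives the robot as it stands.
- The arm moves only by the tool arm_command, never from a script. Its argument "plan" is a list of rows, each a list of 7 numbers: the shift along the tool's x, y, z as a fraction of full scale, then the turn, a rotation vector about the tool's x, y, z as a fraction of full scale, then the opening, from 0 (shut) to 1 (fully open). A call has 1 to 10 rows; each row shifts and turns the commanded pose from where the row before left it, along the tool's axes as they then stand; what a row does not reach is not made up. Full scale, the value 1, is 30 mm for a shift and 0.15 rad for a turn. A row lasts 1/8 s, in which the tool goes at most 62.5 mm and 10.7 degrees, less where a joint would pass 70% of its speed; a pose out of reach is approached as far as the arm can. A call with a number of a shift or a turn outside -1 to 1 is refused whole. A call with a gripper value outside its range is refused whole. The fingers move at their own pace and stop on an object; the grip force is fixed at half the most. Time passes only in rows, so rows that do not move let the fingers close. It gives the time, the measured TCP pose, the force, the opening and the grip force at its end, in the units of the state.
- observe(): the state, without advancing time (a new reading comes with each control period).
- camera(name): name is "scene" or "top" or "wrist"; returns the picture (384x512x3 uint8, red, green, blue); there is no depth.
- camera_model(name): a dict with "K" (3x3 intrinsics, pixels), "extrinsics" (4x4, takes a point from world to camera coordinates); the wrist camera has in their place "tool_from_camera" (4x4, takes a point from camera to tool coordinates, whose origin is the TCP and whose axes are the flange's). Camera axes: x right, y down, z forward; pixel columns grow to the right and rows downward; lengths in mm; the calibration is good to about 2 mm. A picture is of the moment at which its call begins: read the wrist's pose just before it. camera_model takes no time and is no camera call.
- arm.close_job(): hands the job in; it is judged then, once.
The state is a dict: "time_s": time; "joints": joint angles; "joint_velocities": joint speeds; "effort": joint torques, N m; "ee_pos": TCP position; "tool_rot": TCP orientation; "contact_force": force on the tool from outside, world axes, zero at the start; "moment": the same for the moment, N m; "grip_width": opening from 0.0 (shut) to 1.0 (fully open); "finger_force": force on a finger pad.
Only numpy, scipy, OpenCV 4.12 (cv2) and the standard library are available. Lean on these libraries where they do the work, as an engineer would, in place of code of your own. Each camera call takes 0.05 s, during which the arm holds its last target. There are 200 camera calls.

## Working session

There is one attempt and no reset: what is moved stays moved. The work goes in short steps, Python scripts to look and compute and a tool call to move; the robot and the scene stay as the last step left them, time stands still between calls to the robot, and variables do not carry over. Pictures are saved under pics/ and viewed, at most 14 in all, crops included, and the job is handed in when it is done.

Besides the shell and the picture viewer there is one more tool, called after "Request:" as name(argument=value, ...), one argument or row to a line, values as JSON. arm_command: Moves the arm, as the interface text tells. Its arguments: {"type":"object","properties":{"plan":{"type":"array"}},"required":["plan"]}

```bash
mkdir -p pics; ls; python3 - <<'E'
from plant import observe,camera,camera_model
import cv2,numpy as np
for n in("top","scene"):
    im=camera(n); cv2.imwrite(f"pics/{n}0.png",im[:,:,::-1]); m=camera_model(n); print(n,np.round(m["K"],1).tolist(),np.round(m["extrinsics"],3).tolist())
    
s=observe();print(s["time_s"],s["ee_pos"],s["tool_rot"])
E
```

```text
pics
top [[477.8, 0.0, 257.9], [0.0, 477.8, 186.3], [0.0, 0.0, 1.0]] [[-0.024, -0.999, -0.025, 73.553], [-0.993, 0.027, -0.115, 551.415], [0.115, 0.022, -0.993, 1128.091], [0.0, 0.0, 0.0, 1.0]]
scene [[373.6, 0.0, 257.2], [0.0, 373.6, 194.3], [0.0, 0.0, 1.0]] [[-0.404, 0.915, 0.01, 174.972], [0.601, 0.274, -0.751, -288.309], [-0.69, -0.298, -0.66, 1422.598], [0.0, 0.0, 0.0, 1.0]]
0.1 [ 228.5801547  -634.4369335   237.51762611] [ 9.85093395e-01  1.72017321e-01 -1.34383508e-04 -1.01267361e-03]
```

View pics/top0.png

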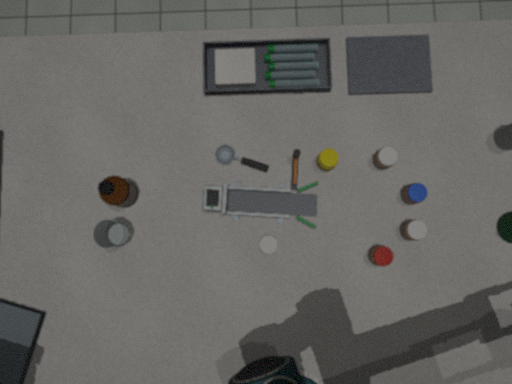

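View pics/scene0.png

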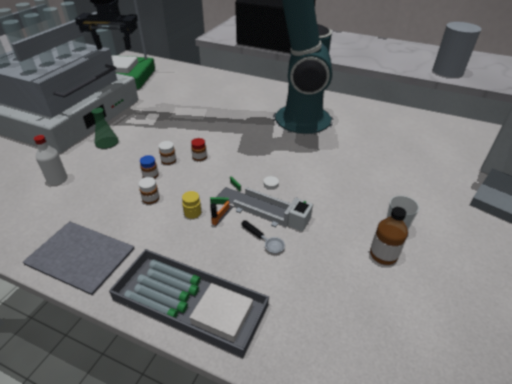

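The top view shows the lane with its stop near (228,200) and its green mouth near (310,205). The gate knob is at about (296,152). The blue cap is at (416,193), white caps at (387,157) and (415,230), red at (382,256). The yellow decoy is at (328,159) and the loose white cap at (268,245), flat on the bench. I'll enlarge this area to confirm.

```bash
cat > h.py <<'E'
import cv2,numpy as np
from plant import observe,camera,camera_model
def ray(name,uv,z):
    m=camera_model(name);K=np.array(m["K"]);E=np.array(m["extrinsics"]);R,t=E[:3,:3],E[:3,3]
    c=-R.T@t; d=R.T@np.linalg.solve(K,[uv[0],uv[1],1]); return (c+d*(z-c[2])/d[2])[:2]
def blobs(im,lo,hi,amin=20):
    h=cv2.cvtColor(im,cv2.COLOR_RGB2HSV); k=cv2.inRange(h,np.array(lo),np.array(hi))
    n,l,s,c=cv2.connectedComponentsWithStats(k); return [(c[i],s[i]) for i in range(1,n) if s[i][4]>=amin]
E
python3 - <<'E'
from h import *
im=cv2.imread("pics/top0.png"); c=im[130:280,195:445]
cv2.imwrite("pics/crop1.png",cv2.resize(c,None,fx=3.2,fy=3.2,interpolation=cv2.INTER_CUBIC))
rgb=im[:,:,::-1].copy()
for nm,lo,hi,z in[("blue",(105,120,60),(125,255,255),62),("red",(0,150,60),(6,255,255),62),("red2",(172,150,60),(180,255,255),62),("yel",(22,150,60),(32,255,255),62),("white",(0,0,160),(180,40,255),62),("green",(50,120,40),(85,255,255),22),("orange",(7,120,60),(18,255,255),28)]:
    for p,s in blobs(rgb,lo,hi): print(nm,p.round(1),s,ray("top",p,z).round(1))
E
```

```text
blue [416.7 192.2] [408 184  19  18 266] [ 525.6 -313.4]
red [382.6 255.7] [374 247  19  18 233] [ 380.1 -225.9]
yel [327.6 158.8] [318 149  20  21 314] [ 610.9 -108.3]
green [269.8  64.5] [265  44  10  44 206] [862.8  22. ]
orange [294.6 170.6] [293 158   4  26  76] [589.8 -31.3]
orange [116.2 193.9] [101 181  26  23 193] [544.1 407.4]
```

View pics/crop1.png

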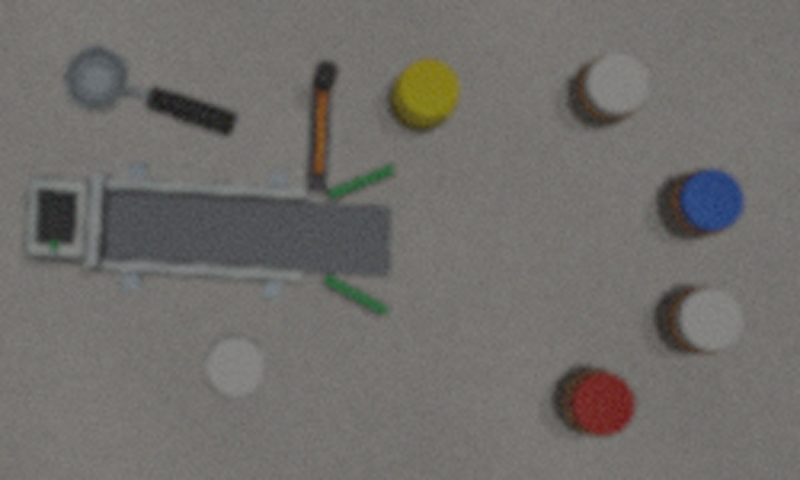

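The crop confirms it. The blue jar is at crop (710,200), and the two white-capped jars with amber bodies are at (617,85) and (710,320). Yellow (427,93), the flat spare cap (236,367) and red (602,403) are not to be loaded. The gate is open, with its knob at (325,70). Next I'll fit the lane pose.

```bash
cat > fit.py <<'E'
from h import *
from scipy.optimize import least_squares
pt=lambda c:((c[0]+.5)/3.2-.5+195,(c[1]+.5)/3.2-.5+130)
W=lambda c,z:ray("top",pt(c),z)
# crop px, z, lane x, lane y (None=free)
obs=[((393,170),22,-57,-51.5),((385,311),22,-57,51.5),((329,195),22,-8,-29.5),((328,279),22,-8,29.5),
((120,187),22,None,-31.5),((290,192),22,None,-31.5),((120,268),22,None,31.5),((290,275),22,None,31.5),((325,70),70,0,None),((320,130),28,0,None),((320,165),28,0,None),((103,222),50,162,None)]
def toL(p,w): c,s=np.cos(p[2]),np.sin(p[2]); d=np.array(w)-p[:2]; return np.array([c*d[0]+s*d[1],-s*d[0]+c*d[1]])
def f(p):
    r=[]
    for c,z,x,y in obs:
        l=toL(p,W(c,z))
        if x is not None:r.append(l[0]-x)
        if y is not None:r.append(l[1]-y)
    return r
if __name__=="__main__":
    s=least_squares(f,[520,-50,1.57],loss="soft_l1",x_scale=[1,1,.01]);p=s.x;print("lane",p.round(3));print(np.round(f(p),1))
    print("knob",W((325,70),70),"q",toL(p,W((325,70),70))[1]+120)
    im=cv2.imread("pics/top0.png",0).astype(float)
    for n,c in dict(blue=(710,200),whA=(617,85),whB=(710,320),red=(602,403),yel=(427,93)).items():
        w=W(c,62);print(n,w.round(1),"lane",toL(p,w).round(1))
    for n,c,z in(("cap",(236,367),16),("scoop",(235,125),10),("scoopS",(97,78),10)): w=W(c,z);print(n,w.round(1),toL(p,w).round(1))
E
python3 fit.py; python3 -c "
from plant import *;print(camera_model('wrist'))"
```

```text
lane [510.722 -26.701   1.506]
[ 0.6 -0.5  3.7  4.2 -0.2 -1.4 -1.5  3.7  0.5 -0.6 -0.4 -0.2  0.2  0.5
 -0.4 -1. ]
knob [628.98405844 -34.17799747] q 1.5015216096340112
blue [ 525.7 -313. ] lane [-284.7  -33.5]
whA [ 613. -250.] lane [-216.2 -116.6]
whB [ 438.2 -307.5] lane [-284.9   54.1]
red [ 380.4 -226.4] lane [-207.7  117.1]
yel [ 611.  -109.6] lane [ -76.2 -105.4]
cap [412.4  37.6] [ 57.7 102.3]
scoop [598.9  33.4] [ 65.7 -84.1]
scoopS [639.1 140.2] [ 174.8 -117.2]
{'K': array([[329.86418256,   0.        , 256.73070311],
       [  0.        , 329.86418256, 189.51256715],
       [  0.        ,   0.        ,   1.        ]]), 'tool_from_camera': array([[-4.20156643e-04, -9.50678286e-01, -3.10178369e-01,
         8.10928161e+01],
       [ 9.99999900e-01, -4.46357205e-04,  1.34938539e-05,
         1.75935081e-02],
       [-1.51278664e-04, -3.10178333e-01,  9.50678378e-01,
        -1.46751263e+02],
       [ 0.00000000e+00,  0.00000000e+00,  0.00000000e+00,
         1.00000000e+00]])}
```

Request:
arm_command(
  plan=[
    [0.95,-0.41,0.2,0,0,0,0.3],
    [0.95,-0.41,0.2,0,0,0,0.3],
    [0.95,-0.41,0.2,0,0,0,0.3],
    [0.95,-0.41,0.2,0,0,0,0.3],
    [0.95,-0.41,0.2,0,0,0,0.3],
    [0.95,-0.41,0.2,0,0,0,0.3],
    [0.95,-0.41,0.2,0,0,0,0.3],
    [0.95,-0.41,0.2,0,0,0,0.3],
    [0.95,-0.41,0.2,0,0,0,0.3],
    [0.95,-0.41,0.2,0,0,0,0.3],
  ],
)

```text
time_s: 1.35
ee_pos: [455.6, -421.7, 177.9]
tool_rot: [0.985, 0.172, -0.0, -0.0]
contact_force: [0.3, 0.5, 0.1]
grip_width: 0.298
finger_force: 0.0
```

Request:
arm_command(
  plan=[
    [0.95,-0.41,0.2,0,0,0,0.3],
    [0.95,-0.41,0.2,0,0,0,0.3],
    [0.4,-0.2,0.2,0,0,0,0.3],
    [0,0,0.2,0,0,-0.97,0.3],
    [0,0,0.2,0,0,-0.97,0.3],
    [0,0,0.2,0,0,-0.97,0.3],
    [0,0,0.2,0,0,-0.97,0.3],
    [0,0,0.2,0,0,-0.97,0.3],
    [0,0,0.2,0,0,-0.97,0.3],
    [0,0,0.2,0,0,-0.97,0.3],
  ],
)

```text
time_s: 2.6
ee_pos: [509.0, -370.9, 118.1]
tool_rot: [0.775, 0.632, -0.0, -0.0]
contact_force: [1.1, -0.8, 0.3]
grip_width: 0.299
finger_force: 0.0
```

```bash
cat > st.py <<'E'
from h import *
from scipy.spatial.transform import Rotation as Ro
P=np.array([510.722,-26.701,1.506])
def toL(w): c,s=np.cos(P[2]),np.sin(P[2]); d=np.array(w)[:2]-P[:2]; return np.array([c*d[0]+s*d[1],-s*d[0]+c*d[1]])
def st():
    s=observe(); R=Ro.from_quat(s["tool_rot"]).as_matrix(); yaw=np.arctan2(R[1,0],R[0,0])-P[2]
    print("t",round(s["time_s"],2),"lane",toL(s["ee_pos"]).round(1),"z",s["ee_pos"][2].round(1),"head",yaw.round(3),"tiltz",R[:,2].round(3),"grip",s["grip_width"].round(3) if hasattr(s["grip_width"],'round') else s["grip_width"],"F",np.round(s["contact_force"],1)); return s,R
def wristpt(uv,z):
    s=observe();R=Ro.from_quat(s["tool_rot"]).as_matrix();m=camera_model("wrist");T=np.array(m["tool_from_camera"])
    c=R@T[:3,3]+s["ee_pos"]; d=R@T[:3,:3]@np.linalg.solve(m["K"],[uv[0],uv[1],1]); return (c+d*(z-c[2])/d[2])[:2]
if __name__=="__main__": st()
E
python3 st.py; python3 -c "
from h import *
cv2.imwrite('pics/w1.png',camera('wrist')[:,:,::-1])"
```

```text
t 2.6 lane [-343.6  -20.6] z 118.1 head -0.137 tiltz [-0.001  0.    -1.   ] grip 0.2987764980220601 F [ 1.1 -0.8  0.3]
```

View pics/w1.png

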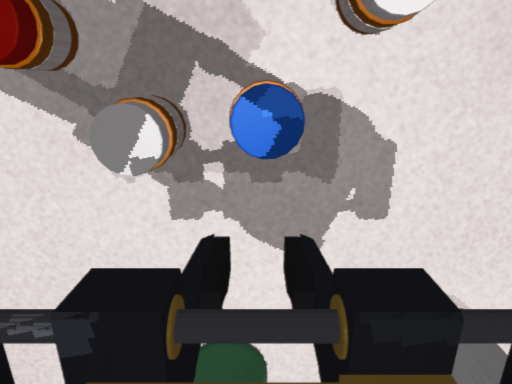

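The wrist view shows the blue cap at (267,120), one white cap at (130,136), red at top left and the other white at top right. I'll check these against the top-camera estimates.

```bash
python3 -c "
from st import *
print(toL(wristpt((267,120),62)),toL(wristpt((129,136),62)))"
```

```text
[-285.54033395  -34.25376573] [-283.87659857   50.61427927]
```

Request:
arm_command(
  plan=[
    [0,0,0,0,0,-0.91,0.3],
    [0.2,0.15,0.97,0,0,0,0.3],
    [0.2,0.15,0.97,0,0,0,0.3],
    [0.2,0.14,0.96,0,0,0,0.3],
    [0.15,0,0,0,0,0,0.3],
    [0.2,-0.03,0,0,0,0,0.3],
    [0.4,-0.07,0,0,0,0,0.3],
    [0.5,-0.09,0,0,0,0,0.3],
    [0.5,-0.09,0,0,0,0,0.3],
    [0.5,-0.09,0,0,0,0,0.3],
  ],
)

```text
time_s: 3.9
ee_pos: [517.7, -284.2, 32.0]
tool_rot: [0.731, 0.682, 0.0, 0.0]
contact_force: [-0.2, -0.0, -0.6]
grip_width: 0.3
finger_force: 0.4
```

```bash
cat >> h.py <<'E'
def caps():
    im=camera("top"); k=blobs(im,(105,100,50),(125,255,255)); return [(p.round(1),ray("top",p,62)) for p,s in k]
E
python3 -c "
from st import *
st();[print(p,toL(w)) for p,w in caps()]"
```

```text
t 3.9 lane [-256.5  -23.7] z 32.0 head -0.005 tiltz [ 0. -0. -1.] grip 0.29951131164685724 F [-0.2 -0.  -0.6]
[390.  195.7] [-223.11269011  -22.85936252]
```

Request:
arm_command(
  plan=[
    [0.5,-0.1,0,0,0,0,0.3],
    [0.5,-0.1,0,0,0,0,0.3],
    [0.5,-0.1,0,0,0,0,0.3],
    [0.5,-0.1,0,0,0,0,0.3],
    [0.5,-0.1,0,0,0,0,0.3],
    [0.5,-0.1,0,0,0,0,0.3],
    [0.5,-0.1,0,0,0,0,0.3],
    [0.5,-0.1,0,0,0,0,0.3],
    [0.4,0,0,0,0,0,0.3],
    [0.3,0,0,0,0,0,0.3],
  ],
)

```text
time_s: 5.2
ee_pos: [503.8, -142.2, 31.7]
tool_rot: [0.731, 0.682, -0.0, -0.0]
contact_force: [0.5, -0.5, -0.4]
grip_width: 0.3
finger_force: 0.4
```

```bash
python3 -c "
from st import *
st();[print(p,toL(w)) for p,w in caps()]"
```

```text
t 5.2 lane [-115.7   -0.6] z 31.7 head -0.005 tiltz [-0. -0. -1.] grip 0.29956439809651675 F [ 0.5 -0.5 -0.4]
[327.7 203.8] [-77.80133842   1.83213989]
```

Request:
arm_command(
  plan=[
    [0.4,0,0,0,0,0,0.3],
    [0.5,-0.01,0,0,0,0,0.3],
    [0.5,-0.01,0,0,0,0,0.3],
    [0.5,-0.01,0,0,0,0,0.3],
    [0.5,-0.01,0,0,0,0,0.3],
    [0.5,-0.01,0,0,0,0,0.3],
    [0.5,0,0,0,0,0,0.3],
    [0.5,0,0,0,0,0,0.3],
    [0.4,0,0,0,0,0,0.3],
    [0.3,0,0,0,0,0,0.3],
  ],
)

```text
time_s: 6.5
ee_pos: [511.9, -4.5, 31.7]
tool_rot: [0.731, 0.682, -0.0, -0.0]
contact_force: [0.9, -0.9, 0.3]
grip_width: 0.301
finger_force: 0.4
```

```bash
python3 -c "
from st import *
st();[print(p,toL(w)) for p,w in caps()]"
```

```text
t 6.5 lane [22.3  0.2] z 31.7 head -0.005 tiltz [-0. -0. -1.] grip 0.30070738470232306 F [ 0.9 -0.9  0.3]
```

Request:
arm_command(
  plan=[
    [0.4,0,0,0,0,0,0.3],
    [0.5,0,0,0,0,0,0.3],
    [0.4,0,0,0,0,0,0.3],
    [0.2,0,0,0,0,0,0.3],
    [-0.5,0,0,0,0,0,0.3],
    [-0.5,0,-1,0,0,0,0.3],
    [-1,0,-1,0,0,0,0.3],
    [-1,0,-0.8,0,0,0,0.3],
    [-1,0,0,0,0,0,0.3],
    [-1,0,0,0,0,0,0.3],
  ],
)

```text
time_s: 7.8
ee_pos: [504.4, -112.2, 116.4]
tool_rot: [0.732, 0.682, 0.0, 0.001]
contact_force: [-0.2, -0.4, -0.4]
grip_width: 0.301
finger_force: 0.0
```

```bash
python3 -c "
from st import *
st();[print(p,toL(w)) for p,w in caps()]
im=camera('top');cv2.imwrite('pics/top2.png',cv2.resize(im[130:280,195:445,::-1],None,fx=3.2,fy=3.2,interpolation=cv2.INTER_CUBIC))"
```

```text
t 7.8 lane [-85.7   0.8] z 116.4 head -0.006 tiltz [ 0.001 -0.001 -1.   ] grip 0.3007429671493575 F [-0.2 -0.4 -0.4]
[252.8 200. ] [98.32362821 -0.20406478]
```

View pics/top2.png

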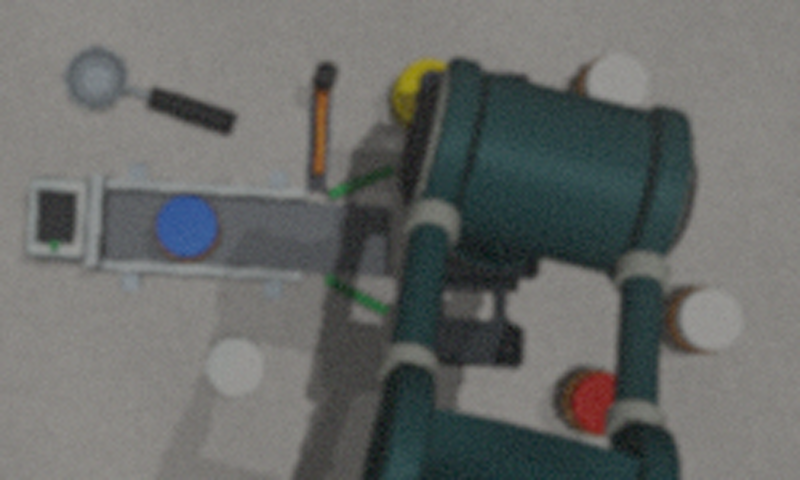

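Blue stands in the lane at x≈98 (crop 187,226), and everything else looks unmoved. Next is the nearer white jar, at lane (-284,52).

Request:
arm_command(
  plan=[
    [-1,-0.21,0,0,0,0,0.3],
    [-1,-0.21,0,0,0,0,0.3],
    [-1,-0.21,0,0,0,0,0.3],
    [-1,-0.21,0,0,0,0,0.3],
    [-1,-0.21,0,0,0,0,0.3],
    [-1,-0.21,0,0,0,0,0.3],
    [-1,-0.21,0,0,0,0,0.3],
    [-1,-0.21,0,0,0,0,0.3],
    [0,0,0.5,0,0,0,0.3],
    [0,0,0.3,0,0,0,0.3],
  ],
)

```text
time_s: 9.15
ee_pos: [436.7, -344.7, 90.0]
tool_rot: [0.732, 0.682, 0.0, -0.001]
contact_force: [0.2, 0.8, -0.6]
grip_width: 0.299
finger_force: 0.0
```

```bash
python3 -c "
from st import *
st()
im=camera('wrist');cv2.imwrite('pics/w2.png',im[:,:,::-1])"
```

```text
t 9.15 lane [-322.1   53.3] z 90.0 head -0.006 tiltz [-0.002  0.002 -1.   ] grip 0.29909866542173924 F [ 0.2  0.8 -0.6]
```

View pics/w2.png

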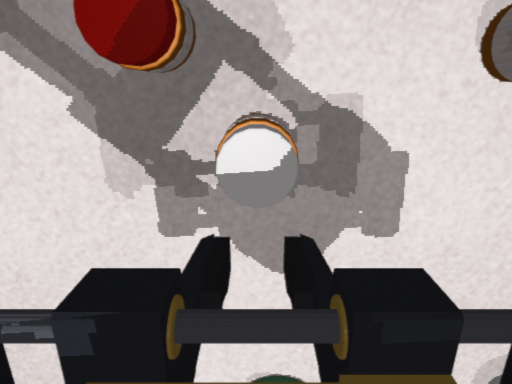

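White cap at (257,167), centred between the fingers. I'll descend and push it.

Request:
arm_command(
  plan=[
    [-0.2,0,0.5,0,0,0,0.3],
    [0,0,0.9,0,0,0,0.3],
    [0,0,0.55,0,0,0,0.3],
    [0.2,0,0,0,0,0,0.3],
    [0.2,0,0,0,0,0,0.3],
    [0.3,0.08,0,0,0,0,0.3],
    [0.5,0.14,0,0,0,0,0.3],
    [0.5,0.14,0,0,0,0,0.3],
    [0.5,0.15,0,0,0,0,0.3],
    [0.5,0.15,0,0,0,0,0.3],
  ],
)

```text
time_s: 10.45
ee_pos: [463.0, -271.4, 33.3]
tool_rot: [0.731, 0.682, 0.0, 0.0]
contact_force: [0.2, -0.4, -0.4]
grip_width: 0.303
finger_force: 0.5
```

```bash
python3 st.py
```

```text
t 10.45 lane [-247.3   31.8] z 33.3 head -0.005 tiltz [ 0. -0. -1.] grip 0.3033885925962572 F [ 0.2 -0.4 -0.4]
```

Request:
arm_command(
  plan=[
    [0.5,0.15,0.02,0,0,0,0.3],
    [0.5,0.15,0.02,0,0,0,0.3],
    [0.5,0.15,0,0,0,0,0.3],
    [0.5,0.15,0,0,0,0,0.3],
    [0.5,0.15,0,0,0,0,0.3],
    [0.5,0.15,0,0,0,0,0.3],
    [0.5,0.14,0,0,0,0,0.3],
    [0.5,0,0,0,0,0,0.3],
    [0.4,0,0,0,0,0,0.3],
    [0.3,0,0,0,0,0,0.3],
  ],
)

```text
time_s: 11.7
ee_pos: [503.4, -133.2, 32.0]
tool_rot: [0.731, 0.682, -0.0, -0.0]
contact_force: [-0.1, -1.0, 1.5]
grip_width: 0.302
finger_force: 0.6
```

```bash
python3 -c "
from st import *
st();im=camera('wrist');cv2.imwrite('pics/w3.png',im[:,:,::-1])"
```

```text
t 11.7 lane [-106.7    0.4] z 32.0 head -0.005 tiltz [-0.  0. -1.] grip 0.30184253012865114 F [-0.1 -1.   1.5]
```

View pics/w3.png

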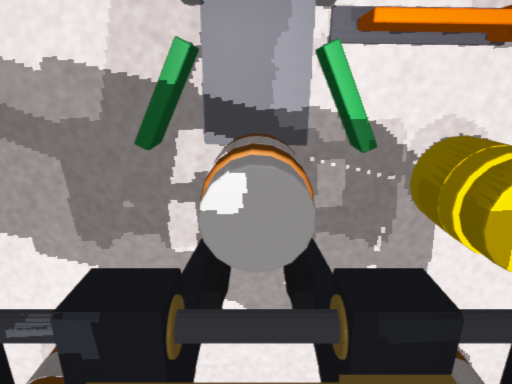

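The white jar is centred in front of the mouth, with the plate ends at (148,145) and (367,148). Pushing it in.

Request:
arm_command(
  plan=[
    [0.4,0,0,0,0,0,0.3],
    [0.5,0,0,0,0,0,0.3],
    [0.5,0,0,0,0,0,0.3],
    [0.5,0,0,0,0,0,0.3],
    [0.5,0,0,0,0,0,0.3],
    [0.5,0,0,0,0,0,0.3],
    [0.5,0,0,0,0,0,0.3],
    [0.5,0,0,0,0,0,0.3],
    [0.4,0,0,0,0,0,0.3],
    [0.2,0,0,0,0,0,0.3],
  ],
)

```text
time_s: 13.0
ee_pos: [512.9, 1.3, 32.0]
tool_rot: [0.731, 0.682, -0.0, 0.0]
contact_force: [-0.1, -1.5, 0.7]
grip_width: 0.298
finger_force: 0.6
```

Request:
arm_command(
  plan=[
    [-0.5,0,0,0,0,0,0.3],
    [-0.5,0,-0.9,0,0,0,0.3],
    [-1,0,-1,0,0,0,0.3],
    [-1,0.1,-0.9,0,0,-0.5,0.3],
    [-1,0,0,0,0,0,0.3],
    [-1,0,0,0,0,0,0.3],
    [-1,0,0,0,0,0,0.3],
  ],
)

```text
time_s: 13.88
ee_pos: [509.5, -181.6, 116.2]
tool_rot: [0.706, 0.708, 0.0, 0.0]
contact_force: [0.3, -0.6, 0.4]
grip_width: 0.294
finger_force: 0.0
```

```bash
python3 -c "
from st import *
st();[print(p,toL(w)) for p,w in caps()]
im=camera('top')
for p,s in blobs(im,(0,0,125),(180,40,255),100): print(p.round(1),s,toL(ray('top',p,62)).round(1))"
```

```text
t 13.88 lane [-154.6   -8.8] z 116.2 head 0.069 tiltz [ 0. -0. -1.] grip 0.2937989708844515 F [ 0.3 -0.6  0.4]
[248.2 199.9] [ 1.09153045e+02 -7.90314866e-02]
[225.5 189.4] [     0      9    512    375 117406] [164.  -22.9]
[234.4  65.8] [ 215   48   40   36 1355] [ 157.1 -327. ]
[269.5 200.9] [260 192  20  19 283] [58.9  0.2]
[410.4 232.2] [ 378  207   52   52 1482] [-270.8   60.7]
[116.3 233.8] [110 224  13  20 164] [416.8  92. ]
[297.1 252.4] [280 231  33  43 859] [ -9.7 117.8]
[333.4 332.4] [319 287  32  97 964] [-97.8 295.1]
```

White 1 is at x≈59 behind blue at 109. Next is the second white jar, at lane (-216,-117). I'll push it to the lane axis at about 60° first.

Request:
arm_command(
  plan=[
    [-0.61,0.92,0,0,0,0,0.3],
    [-0.61,0.92,0,0,0,0,0.3],
    [-0.61,0.92,0,0,0,0,0.3],
    [-0.61,0.92,0,0,0,0,0.3],
    [-0.61,0.92,0,0,0,0,0.3],
    [0,0,0,0,0,-0.94,0.3],
    [0,0,0,0,0,-0.94,0.3],
    [0,0,0,0,0,-0.94,0.3],
    [0,0,0,0,0,-0.94,0.3],
    [0,0,0,0,0,-0.94,0.3],
  ],
)

```text
time_s: 15.22
ee_pos: [648.0, -269.9, 115.6]
tool_rot: [0.415, 0.91, 0.0, -0.0]
contact_force: [0.4, 0.1, 0.4]
grip_width: 0.297
finger_force: 0.0
```

Request:
arm_command(
  plan=[
    [0,0,0,0,0,-0.94,0.3],
    [0,0,0.3,0,0,-0.94,0.3],
    [0,0,0.3,0,0,0,0.3],
  ],
)

```text
time_s: 15.6
ee_pos: [648.2, -270.0, 97.6]
tool_rot: [0.286, 0.958, 0.0, -0.0]
contact_force: [0.5, 0.0, -0.2]
grip_width: 0.304
finger_force: 0.0
```

```bash
python3 -c "
from st import *
st();im=camera('wrist');cv2.imwrite('pics/w4.png',im[:,:,::-1])
for p,s in blobs(im,(0,0,150),(180,10,255),300): print(p.round(1),s,toL(wristpt(p,62)).round(1))"
```

```text
t 15.6 lane [-233.9 -152.9] z 97.6 head 1.055 tiltz [-0.  0. -1.] grip 0.30362261064740204 F [ 0.5  0.  -0.2]
[252.2 157.2] [ 213  122   80   71 4438] [-215.4 -115.6]
```

View pics/w4.png

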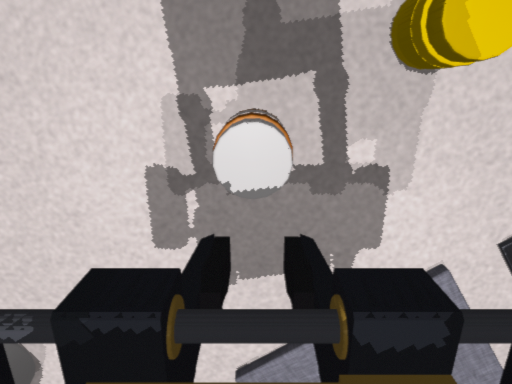

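The white cap is at (252,157), lane (-215,-116), lined up with the fingers. I'll descend and push it toward the lane axis.

Request:
arm_command(
  plan=[
    [-0.1,0,0.7,0,0,0,0.3],
    [0,0,0.9,0,0,0,0.3],
    [0,0,0.6,0,0,0,0.3],
    [0.2,0,0,0,0,0,0.3],
    [0.3,0,0,0,0,0,0.3],
    [0.5,0,0,0,0,0,0.3],
    [0.5,0,0,0,0,0,0.3],
    [0.5,0,0,0,0,0,0.3],
    [0.5,0,0,0,0,0,0.3],
    [0.5,0,0,0,0,0,0.3],
  ],
)

```text
time_s: 16.9
ee_pos: [574.8, -221.9, 32.1]
tool_rot: [0.285, 0.958, -0.0, 0.0]
contact_force: [1.1, -1.1, -0.2]
grip_width: 0.302
finger_force: 0.4
```

Request:
arm_command(
  plan=[
    [0.5,0,0,0,0,0,0.3],
    [0.5,0,0,0,0,0,0.3],
    [0.4,0,0,0,0,0,0.3],
    [0.2,0,0,0,0,0,0.3],
    [-0.5,0,0,0,0,0,0.3],
    [-1,0,-1,0,0,0,0.3],
    [-0.5,0,-1,0,0,0,0.3],
  ],
)

```text
time_s: 17.77
ee_pos: [587.9, -230.6, 92.7]
tool_rot: [0.286, 0.958, -0.0, 0.0]
contact_force: [-0.2, -0.2, 0.5]
grip_width: 0.3
finger_force: 0.0
```

```bash
python3 -c "
from st import *
st();im=camera('wrist');cv2.imwrite('pics/w5.png',im[:,:,::-1])
for p,s in blobs(im,(0,0,150),(180,10,255),300): print(p.round(1),s,toL(wristpt(p,62)).round(1))"
```

```text
t 17.77 lane [-198.5  -90.2] z 92.7 head 1.056 tiltz [ 0.001 -0.    -1.   ] grip 0.2995852180680363 F [-0.2 -0.2  0.5]
[262.1  89. ] [228  75  68  25 819] [-159.9  -29.5]
[ 95.1 191.8] [ 77 180  41  25 376] [-272.7  -31.6]
[132.  207.9] [116 189  31  42 626] [-260.1  -50.4]
[124.6 239.5] [  86  205   73   62 1106] [-276.5  -65.1]
[381.2 249.9] [355 220  50  47 556] [-142.2 -149.6]
[ 90.8 257.9] [ 68 237  43  37 390] [-302.6  -65. ]
```

View pics/w5.png

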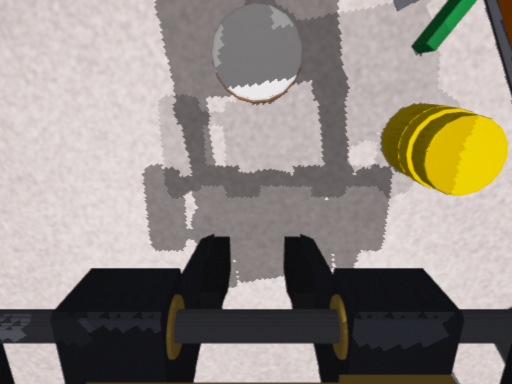

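The white jar is still upright, with its cap centre at (257,52). I'll compute its position and the move to get behind it.

```bash
python3 -c "
from st import *
j=toL(wristpt((257,52),62));s,R=st();print('jar',j)
t=j-[42,0]; d=t-toL(s['ee_pos']);h=1.056
print('tool shift',d@[np.cos(h),np.sin(h)],d@[np.sin(h),-np.cos(h)])"
```

```text
t 17.82 lane [-200.3  -94.6] z 98.1 head 1.056 tiltz [ 0.009 -0.004 -1.   ] grip 0.2976013522662174 F [ 2.7 -0.9  1.9]
jar [-153.39069218  -12.46475775]
tool shift 73.91788517124951 -36.12752110577255
```

Request:
arm_command(
  plan=[
    [0.9,-0.43,0,0,0,0,0.3],
    [0.9,-0.43,0,0,0,0,0.3],
    [0.9,-0.43,0,0,0,0.4,0.3],
    [0,0,0,0,0,0.95,0.3],
    [0,0,0,0,0,0.95,0.3],
    [0,0,0,0,0,0.95,0.3],
    [0,0,0,0,0,0.95,0.3],
    [0,0,0,0,0,0.95,0.3],
    [0,0,0,0,0,0.95,0.3],
    [0,0,0,0,0,0.95,0.3],
  ],
)

```text
time_s: 19.08
ee_pos: [497.5, -217.7, 91.7]
tool_rot: [0.732, 0.682, 0.0, 0.0]
contact_force: [-0.7, 0.8, -0.6]
grip_width: 0.298
finger_force: 0.0
```

Request:
arm_command(
  plan=[
    [0,0,0,0,0,0,0.3],
  ],
)

```text
time_s: 19.2
ee_pos: [497.3, -217.7, 91.7]
tool_rot: [0.729, 0.684, 0.0, 0.0]
contact_force: [-0.4, -0.2, -0.6]
grip_width: 0.299
finger_force: 0.0
```

```bash
python3 -c "
from st import *
st();im=camera('wrist')
c=cv2.HoughCircles(cv2.medianBlur(cv2.cvtColor(im,cv2.COLOR_RGB2GRAY),5),cv2.HOUGH_GRADIENT,1,60,param1=100,param2=18,minRadius=34,maxRadius=55)
for x in c[0][:4]: print(x,toL(wristpt(x[:2],62)))"
```

```text
t 19.2 lane [-191.4    1. ] z 91.7 head 0.001 tiltz [ 0. -0. -1.] grip 0.2989268615931503 F [-0.4 -0.2 -0.6]
[ 96.5 227.5  37.8] [-191.58944707   94.5347128 ]
[272.5 155.5  41.9] [-148.60503983   -7.68451902]
[465.5  24.5  46.3] [ -83.95918695 -100.03852482]
```

Request:
arm_command(
  plan=[
    [0,0.15,0.5,0,0,0,0.3],
    [0,0.14,0.9,0,0,0,0.3],
    [0,0,0.6,0,0,0,0.3],
    [0.2,0,0,0,0,0,0.3],
    [0.3,0,0,0,0,0,0.3],
    [0.4,-0.06,0,0,0,0,0.3],
    [0.5,-0.07,0,0,0,0,0.3],
    [0.5,-0.07,0,0,0,0,0.3],
    [0.5,-0.06,0,0,0,0,0.3],
    [0.4,0,0,0,0,0,0.3],
  ],
)

```text
time_s: 20.5
ee_pos: [502.9, -132.2, 32.0]
tool_rot: [0.73, 0.684, -0.0, -0.0]
contact_force: [0.1, -1.5, 0.3]
grip_width: 0.299
finger_force: 0.4
```

```bash
python3 -c "
from st import *
st();im=camera('wrist');cv2.imwrite('pics/w6.png',im[:,:,::-1])"
```

```text
t 20.5 lane [-105.8    1. ] z 32.0 head -0.0 tiltz [-0.  0. -1.] grip 0.2990648086639236 F [ 0.1 -1.5  0.3]
```

View pics/w6.png

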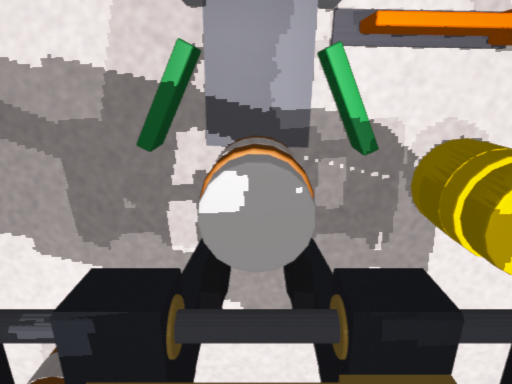

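The last jar is centred. Pushing it in until just short of the end.

Request:
arm_command(
  plan=[
    [0.4,0,0,0,0,0,0.3],
    [0.5,0.01,0,0,0,0,0.3],
    [0.5,0.01,0,0,0,0,0.3],
    [0.5,0,0,0,0,0,0.3],
    [0.5,0,0,0,0,0,0.3],
    [0.4,0,0,0,0,0,0.3],
    [0.3,0,0,0,0,0,0.3],
    [0.3,0,0,0,0,0,0.3],
    [0.2,0,0,0,0,0,0.3],
  ],
)

```text
time_s: 21.68
ee_pos: [510.8, -25.4, 32.0]
tool_rot: [0.73, 0.684, -0.0, 0.0]
contact_force: [-0.0, -2.1, -0.5]
grip_width: 0.3
finger_force: 0.9
```

Request:
arm_command(
  plan=[
    [0.1,0,0,0,0,0,0.3],
    [0.1,0,0,0,0,0,0.3],
    [0,0,0,0,0,0,0.3],
  ],
)

```text
time_s: 22.05
ee_pos: [511.2, -19.5, 32.0]
tool_rot: [0.73, 0.683, 0.0, -0.0]
contact_force: [0.2, -1.4, 0.3]
grip_width: 0.299
finger_force: 0.3
```

```bash
python3 st.py
```

```text
t 22.05 lane [ 7.2 -0.1] z 32.0 head -0.001 tiltz [-0.  0. -1.] grip 0.2993806406388975 F [ 0.2 -1.4  0.3]
```

Request:
arm_command(
  plan=[
    [0.06,0,0,0,0,0,0.3],
    [0.04,0,0,0,0,0,0.3],
  ],
)

```text
time_s: 22.3
ee_pos: [511.4, -18.0, 32.1]
tool_rot: [0.73, 0.684, -0.001, 0.001]
contact_force: [-0.8, -10.3, 1.0]
grip_width: 0.301
finger_force: 3.8
```

Request:
arm_command(
  plan=[
    [0.04,0,0,0,0,0,0.3],
    [0.02,0,0,0,0,0,0.3],
  ],
)

```text
time_s: 22.55
ee_pos: [511.6, -17.7, 32.2]
tool_rot: [0.729, 0.684, -0.002, 0.002]
contact_force: [-1.1, -14.5, 1.6]
grip_width: 0.301
finger_force: 6.1
```

All three jars are against the stop (14.5 N reaction). I'll back off, rise, shut the fingers and go behind the gate knob.

Request:
arm_command(
  plan=[
    [-0.4,0,0,0,0,0,0.3],
    [0,0,-0.9,0,0,0,0.3],
    [0,0,-0.9,0,0,0,0.3],
    [0,0,-0.9,0,0,0,0],
    [0,0.9,0,0,0,0,0],
    [0,0.9,0,0,0,0,0],
    [0,0.9,0,0,0,0,0],
    [0,0.9,0,0,0,0,0],
    [0,0.9,0,0,0,0,0],
    [0,0.8,0,0,0,0,0],
  ],
)

```text
time_s: 23.8
ee_pos: [670.3, -37.1, 112.7]
tool_rot: [0.73, 0.683, 0.0, -0.0]
contact_force: [0.6, 0.3, 0.0]
grip_width: 0.0
finger_force: 0.0
```

Request:
arm_command(
  plan=[
    [0,0,0,0,0,0,0],
  ],
)

```text
time_s: 23.92
ee_pos: [670.6, -37.3, 112.8]
tool_rot: [0.73, 0.683, 0.0, -0.0]
contact_force: [-0.3, -0.8, 0.1]
grip_width: 0.004
finger_force: 0.0
```

```bash
python3 -c "
from st import *
st();[print(p,toL(w)) for p,w in caps()]
im=camera('wrist');cv2.imwrite('pics/w7.png',im[:,:,::-1]);
im=camera('top');cv2.imwrite('pics/top3.png',cv2.resize(im[130:280,195:445,::-1],None,fx=3.2,fy=3.2,interpolation=cv2.INTER_CUBIC))"
```

```text
t 23.93 lane [  -0.2 -160.3] z 112.8 head -0.001 tiltz [ 0.001  0.001 -1.   ] grip 0.0043073368528468 F [-0.3 -0.8  0.1]
[236.  199.2] [138.06478273  -0.54881201]
```

View pics/top3.png

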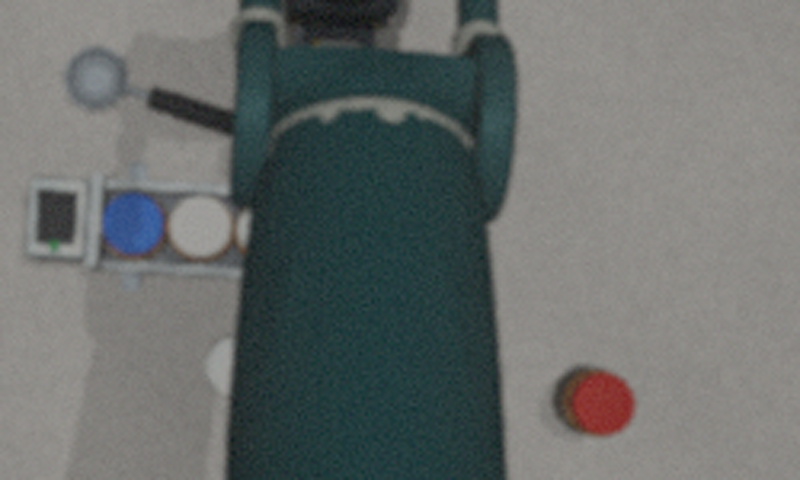

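Blue sits at the stop with both whites behind it, and red is unmoved. Lowering to the knob and pushing the gate.

Request:
arm_command(
  plan=[
    [0,0,0.8,0,0,0,0],
    [0,0,0.8,0,0,0,0],
    [0,0,0.75,0,0,0,0],
    [0,-0.2,0,0,0,0,0],
    [0,-0.2,0,0,0,0,0],
    [0,-0.2,0,0,0,0,0],
    [0,-0.3,0,0,0,0,0],
    [0,-0.4,0,0,0,0,0],
    [0,-0.4,0,0,0,0,0],
    [0,-0.4,0,0,0,0,0],
  ],
)

```text
time_s: 25.32
ee_pos: [606.0, -33.2, 42.9]
tool_rot: [0.73, 0.684, 0.0, 0.0]
contact_force: [1.7, -0.0, 1.4]
grip_width: 0.007
finger_force: 1.0
```

```bash
python3 st.py
```

```text
t 25.32 lane [ -0.3 -95.5] z 42.9 head -0.001 tiltz [ 0.001 -0.    -1.   ] grip 0.007400530017886159 F [ 1.7 -0.   1.4]
```

Request:
arm_command(
  plan=[
    [0,-0.3,0,0,0,0,0],
    [0,-0.15,0,0,0,0,0],
    [0,-0.1,0,0,0,0,0],
  ],
)

```text
time_s: 25.7
ee_pos: [589.8, -32.1, 42.5]
tool_rot: [0.73, 0.684, 0.0, -0.0]
contact_force: [1.9, 0.6, 2.1]
grip_width: 0.005
finger_force: 0.8
```

Request:
arm_command(
  plan=[
    [0,-0.06,0,0,0,0,0],
    [0,-0.04,0,0,0,0,0],
  ],
)

```text
time_s: 25.95
ee_pos: [587.2, -31.9, 42.5]
tool_rot: [0.73, 0.684, 0.0, 0.0]
contact_force: [0.3, 0.9, 1.2]
grip_width: 0.002
finger_force: 0.8
```

```bash
python3 st.py
```

```text
t 25.95 lane [ -0.2 -76.7] z 42.5 head -0.001 tiltz [ 0.  0. -1.] grip 0.0021014823052194235 F [0.3 0.9 1.2]
```

Force is still low, so I'll keep nudging until the gate's end stop shows.

Request:
arm_command(
  plan=[
    [0,-0.07,0,0,0,0,0],
    [0,-0.05,0,0,0,0,0],
  ],
)

```text
time_s: 26.2
ee_pos: [585.1, -31.7, 42.8]
tool_rot: [0.73, 0.684, 0.001, 0.001]
contact_force: [7.4, 0.4, -4.2]
grip_width: 0.006
finger_force: 3.8
```

Request:
arm_command(
  plan=[
    [0,-0.05,0,0,0,0,0],
    [0,-0.03,0,0,0,0,0],
  ],
)

```text
time_s: 26.45
ee_pos: [585.0, -31.7, 43.0]
tool_rot: [0.73, 0.683, 0.003, 0.003]
contact_force: [13.0, 0.5, -8.3]
grip_width: 0.003
finger_force: 6.1
```

The gate is at its end stop (13 N, no further travel). I'll retreat and check.

Request:
arm_command(
  plan=[
    [0,0.5,0,0,0,0,0],
    [0,0.8,0,0,0,0,0],
    [0,0.4,-0.9,0,0,0,0],
    [0,0,-1,0,0,0,0],
    [0,0,-1,0,0,0,0],
    [-1,0.5,-1,0,0,0,0],
    [-1,0.5,-1,0,0,0,0],
    [-1,0.5,0,0,0,0,0],
    [-1,0.5,0,0,0,0,0],
    [-1,0.5,0,0,0,0,0],
  ],
)

```text
time_s: 27.7
ee_pos: [696.5, -190.5, 188.7]
tool_rot: [0.73, 0.684, -0.001, -0.001]
contact_force: [-0.1, 0.2, -0.5]
grip_width: 0.005
finger_force: 0.0
```

Request:
arm_command(
  plan=[
    [-1,0,0,0,0,0,0],
    [-1,0,0,0,0,0,0],
    [-1,0,0,0,0,0,0],
    [-1,0,0,0,0,0,0],
    [0,0,0,0,0,0,0],
    [0,0,0,0,0,0,0],
  ],
)

```text
time_s: 28.45
ee_pos: [688.9, -308.9, 189.0]
tool_rot: [0.73, 0.683, 0.0, -0.001]
contact_force: [0.6, 0.3, -0.1]
grip_width: 0.007
finger_force: 0.0
```

```bash
python3 -c "
from st import *
s,R=st();[print(p,toL(w)) for p,w in caps()]
im=camera('top');cv2.imwrite('pics/top4.png',cv2.resize(im[130:280,195:445,::-1],None,fx=3.2,fy=3.2,interpolation=cv2.INTER_CUBIC))
from fit import W
"
```

```text
t 28.45 lane [-270.1 -196.1] z 189.0 head -0.001 tiltz [-0.001  0.001 -1.   ] grip 0.006562082374042773 F [ 0.6  0.3 -0.1]
[236.  199.3] [138.23576065  -0.42898656]
```

View pics/top4.png

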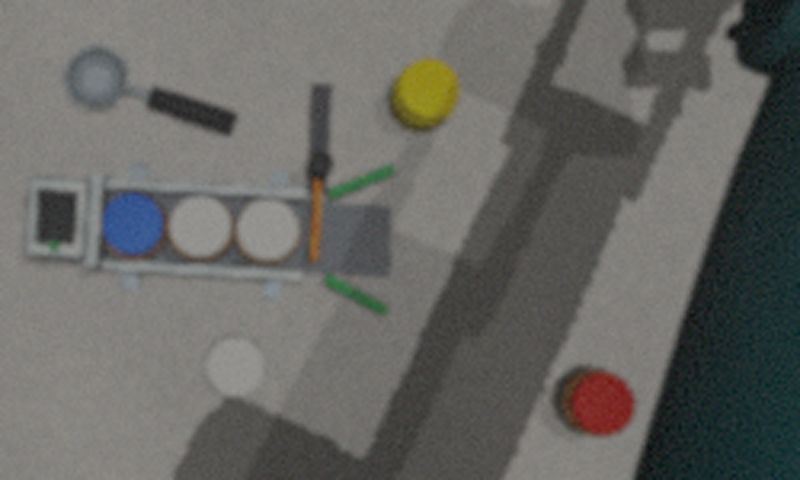

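The top view shows blue and then the two whites in line against the stop. The gate is across the lane with its knob at (319,162), about 68 mm on from where it started, which is fully shut. Red, yellow, the spare cap and the scoop have not moved.

```bash
python3 -c "
from plant import arm
print(arm.close_job())"
```

```text
the job is handed in; nothing more can be done
None
```

The job is handed in: the blue jar and then the two white-capped jars stand in single file against the end stop, the gate is pushed shut to its stop, and nothing else in the final top view had moved; it took about 28 s of the 72 s allowed.

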